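# Spring clamp on a glued batten

### The job

Take the self-closing steel spring clamp off its rack by squeezing it open and, still squeezed open, lower it over the bare middle of the two-lath batten in the vice, well clear of both end pieces, until its feet bear lightly on the top edge. Keeping it open and lightly down on the edge, slide it along towards the square block until it gently pushes in the sprung stop button on that block's end; then let it close so that it grips the laths upright, seated on the edge, and still bearing on the button, and move away. Never push hard, and do not disturb the jar or the glue bottle.

Things in the scene. Friction and masses are not known exactly. Their poses are not given: they have to be found in the camera images.
- clamp_grip (a point): Loose self-closing spring clamp (cross-lock), bare steel, 130 g, upright, tips down. Point: its centre, midway between the two squeeze pads, 43 mm above its feet; clamp top 31 mm above the point. z up, x along the strip or batten it straddles, y the squeezing direction (half turn = same). Pads 26 (x) x 26 mm tall, 41 mm apart over outer faces at the start, 34 mm when squeezed to the stop
- clamp: Same clamp; origin midway between the undersides of its feet, 43 mm below clamp_grip, same axes. The two feet are cross-bars 26 mm across (y), 12 tall, outer faces at x = +15 and -15 mm: they sit on the edge and one outer face meets the button. Jaws reach 28 mm below the feet, 20 mm long in x, inner faces about 30 mm apart when fully squeezed
- jaw (a joint): How far the clamp is squeezed open (rad): 0 shut, 0.025 on the rack's strip, about 0.066 gripping the batten, 0.165 fully open at a stop. Squeezing the pads together along y opens the jaws (about 16 N to the stop); let go, it springs shut on what lies between them
- rack: Fixed clamp rack: wooden foot 180 x 70 x 18 mm carrying an upright dark steel strip 160 long (x), 6 thick (y), top edge 65 mm above the table; the clamp starts clipped on the strip, its feet on the top edge. Origin: centre of its underside; x along the strip, z up
- vice: Fixed grey bench vice, 130 (x) x 150 (y) mm foot, jaw tops 80 mm above the table and 120 mm long along x; screw and handle at -y, 42 mm up, out to 112 mm from the origin. Origin: centre of its underside; x along the jaws and the batten
- batten: Fixed batten of two wooden laths face to face in the vice, 240 long (x), 14 thick (y); origin at the middle of its top edge, which stands 118 to 130 mm above the table (38 to 50 mm above the vice's jaws); x along it, z up. Rigid. A square block and a round dowel stub sit on it, one towards each end, either way round; the edge between is bare
- block: Square wooden block fixed on the batten, 30 (along batten) x 36 x 34 mm, origin in its middle at top-edge height, top 14 mm above. On both end faces a brass sleeve (13 dia) with a sprung steel button (10 dia), axis 7 mm above the edge. The button tip stands out 12 to 36 mm from the face (27 to 51 from the origin): set anew each time, not measured. Spring 2.5 N/mm, 4.5 mm to a hard stop
- dowel: Round wooden dowel stub fixed on the batten at its other end: 30 mm diameter, its top 12 mm above the batten's top edge; origin on its axis at the height of the top edge. Not to be confused with the square block
- jar_mid (a point): Glass jar, 56 mm across, 75 mm tall, standing between rack and vice; point at its centre half-way up
- glue_mid (a point): White glue bottle, 44 mm across, 120 mm tall, standing between rack and vice; point at its centre half-way up
Not all that is in view belongs to the job. Leave any blue look-alike of the clamp alone.

How it is judged:
By the outcome, as a careful person would: the job done as asked, in the order asked, and still so for the second after the job is handed in, with the robot touching nothing.
It also fails if it takes over 64 s, if anything falls off the work surface, if the arm or the gripper's body presses on something with over 40 N, if the wrist force passes 120 N, or if a joint passes its speed limit or range.

### The arm

A 6-joint arm with a two-finger parallel gripper is mounted at the origin on the work surface. World frame = base frame: x ahead of the robot, y to its left, z up, the work surface at z = 0. Lengths are in m, angles in rad, forces in N, time in s.
With the tool pointing down it reaches from about 0.35 to 0.95 m from the base axis. Payload 17.4 kg.
Tool frame: the origin (TCP) lies midway between the tips of the shut fingers; the grasp point (between the pads) lies env.hold_point_z behind it (env.hold_point_z is the distance from the TCP to the grasp point, in m); z points along the fingers, y is the direction in which the jaws open and shut (so a half turn about z gives the same grasp; the last joint's range is limited). The gripper opens to 93 mm and grips with 3 to 60 N. Pads are 15 mm wide; open, the fingers measure 128 mm over their backs; the gripper's body (75 mm by 188 mm) begins 65 mm behind the grasp point.
Start: joints at [1.215, 0.116, 1.442, -0, 1.584, -0.038], TCP at [0.211, 0.641, 0.219] pointing down, gripper open.
Joint ranges: [-2.83, 2.83], [-0.83, 2.19], [0.07, 2.5], [-1.14, 4.28], [0.01, 3], [-2.97, 2.97]. Speed limits (rad/s): [1.89, 1.89, 2.22, 3.14, 3.14, 3.14].

### API

Orientations are given as a rotation vector (axis times angle).
In Python, from rig import env gives the robot as it stands. The module is installed in compiled form; this text tells all that it offers.
- The arm moves only by the tool arm_command, never from a script. Its argument "steps" is a list that holds one entry, the list of rows, each a list of 7 numbers: the closure in counts, from 0 (fully open) to 255 (shut), then the shift along the world's x, y, z in units of 50 mm (1.0 is 50 mm), then the turn, a rotation vector about the world's x, y, z in units of 8 degrees (1.0 is 8 degrees). A call has 1 to 20 rows; each row is the pose to reach, as a shift and turn from the pose commanded when the call began; what a row does not reach only later rows make up. A row lasts 1/10 s, in which the tool goes at most 50 mm and 8.59 degrees, less where a joint would pass 70% of its speed; a pose out of reach is approached as far as the arm can. A call with a gripper value outside its range is refused whole. The fingers move at their own pace and stop on an object; "newtons" is the grip in N (left out, the last holds). Time passes only in rows, so rows that repeat a pose let the fingers close. It gives the time, the measured TCP pose, the force and the opening at its end, in the units of the state.
- env.sense(): the state, without advancing time (a new reading comes with each control period).
- env.camera(name): name is "scene" or "top" or "wrist"; returns a dict with "img" (480x640x3 uint8, blue, green, red), "z_map" (480x640 float32, m along the optical axis (not along the pixel's ray), 0 where there is no reading), "fx", "fy", "cx", "cy" (pixels), "rvec" (rotation vector, rad) and "tvec" (3), from world to camera coordinates, as OpenCV has them. Camera axes: x right, y down, z forward; pixel columns grow to the right and rows downward; lengths in m; the calibration is good to about 2 mm. A picture is of the moment at which its call begins.
- env.job_done(): hands the job in, once; it reports no verdict.
The state is a dict: "time_s": time; "q": joint angles; "qvel": joint speeds; "effort": joint torques, N m; "eef_pos": TCP position; "tool_rot": TCP orientation; "ft_force": force on the tool from outside, world axes, zero at the start; "wrist_torque": the same for the moment, N m; "gripper_width": opening from 0.0 (shut) to 1.0 (fully open).
Only numpy, scipy, OpenCV 4.12 (cv2) and the standard library are available. Lean on these libraries where they do the work, as an engineer would, in place of code of your own. Each camera call takes 0.05 s, during which the arm holds its last target. There are 200 camera calls.

## Working session

There is one attempt and no reset: what is moved stays moved. The work goes in short steps, Python scripts to look and compute and a tool call to move; the robot and the scene stay as the last step left them, time stands still between calls to the robot, and variables do not carry over. Pictures are saved under pics/ and viewed, about 8 in all and at most 12, crops included, and the job is handed in when it is done.

Besides the shell and the picture viewer there is one more tool, called in YAML: its name, and indented under it one key for each argument. arm_command: Moves the arm, as the interface text tells. Its arguments: {"type":"object","properties":{"steps":{"type":"array"},"newtons":{"type":"number"}},"required":["steps"]}

```bash
mkdir -p pics
cat > h.py <<'E'
import numpy as np, cv2
from rig import env
def cam(n):
    c=env.camera(n); c['R']=cv2.Rodrigues(np.array(c['rvec'],float))[0]; c['t']=np.array(c['tvec'],float).ravel(); return c
def cloud(c):
    v,u=np.mgrid[0:480,0:640]; z=c['z_map'].astype(float)
    P=np.stack([(u-c['cx'])/c['fx']*z,(v-c['cy'])/c['fy']*z,z],-1)
    W=(P-c['t'])@c['R']; W[z==0]=np.nan; return W
def ray(c,u,v,h):
    d=c['R'].T@np.array([(u-c['cx'])/c['fx'],(v-c['cy'])/c['fy'],1]); o=-c['R'].T@c['t']
    return o+d*(h-o[2])/d[2]
def proj(c,p):
    q=c['R']@np.array(p)+c['t']; return c['fx']*q[0]/q[2]+c['cx'],c['fy']*q[1]/q[2]+c['cy']
E
python3 - <<'E'
from h import *
print(env.sense(), env.hold_point_z)
for n in ('scene','top'):
    c=cam(n); cv2.imwrite(f'pics/{n}0.png',c['img']); np.savez(f'pics/{n}0.npz',**c)
    print(n,c['fx'],-c['R'].T@c['t'],c['R'][2])
E
```

```text
{'time_s': 0.0, 'q': array([ 1.21522636e+00,  1.16514940e-01,  1.44223911e+00,  2.54948816e-05,
        1.58399481e+00, -3.78387196e-02]), 'qvel': array([-0.00033302,  0.0014004 ,  0.00060927, -0.00082888, -0.00036128,
        0.00031845]), 'effort': array([-3.18864797e-03, -7.21277118e+01, -6.22586775e+01,  7.78604206e-02,
        2.42214231e-02, -1.35923979e-04]), 'eef_pos': array([0.21083757, 0.64102601, 0.21790189]), 'tool_rot': array([-4.96954078e-01, -3.10178353e+00,  1.77318180e-03]), 'ft_force': array([-0.57067621,  0.21912625, -0.70060622]), 'wrist_torque': array([ 0.07456633,  0.04461611, -0.00016465]), 'gripper_width': 0.9990105684554658} 0.0188
scene 557.1712582117696 [ 0.98377724 -0.51047106  0.87015714] [-0.46996551  0.51747832 -0.71508643]
top 597.8442445653195 [0.27364349 0.00800326 1.2601039 ] [ 0.20787233 -0.0073328  -0.97812848]
```

View pics/scene0.png

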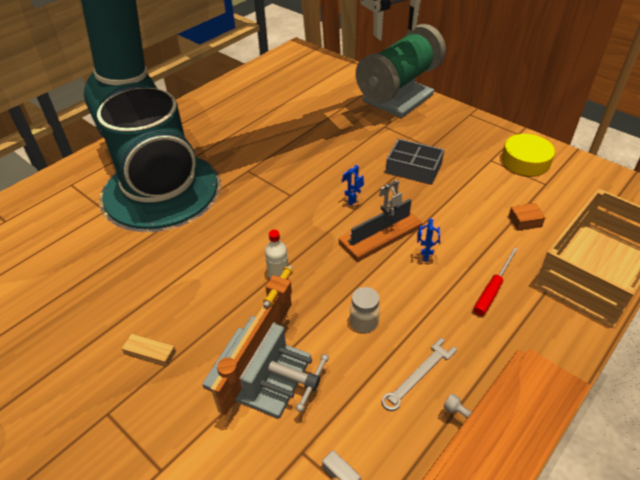

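View pics/top0.png

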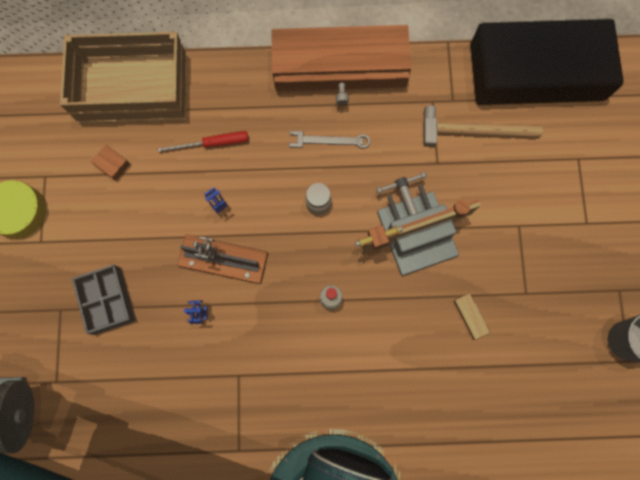

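Scene view: the grey steel clamp is at (392,200) on the rack strip. The blue look-alikes at (352,185) and (428,240) are decoys, standing on the table. In the vice, the square block is at (278,287) and the round dowel at (227,367). In the top view the clamp is at (205,250), the block at (377,237), the dowel at (462,208), the jar at (318,198) and the glue at (331,297). Next I'll confirm with an enlarged crop and measure.

Run:
```python
from h import *
S=dict(np.load('pics/scene0.npz'));T=dict(np.load('pics/top0.npz'))
def crop(im,u,v,w,h,s): return cv2.resize(im[v:v+h,u:u+w],None,fx=s,fy=s,interpolation=cv2.INTER_CUBIC)
a=np.hstack([crop(T['img'],170,220,100,75,4),crop(T['img'],350,165,140,105,1) if 0 else cv2.resize(T['img'][170:275,350:490],(400,300),interpolation=cv2.INTER_CUBIC)])
b=np.hstack([crop(S['img'],330,165,100,75,4),cv2.resize(S['img'][260:410,190:390][:, :200],(400,300),interpolation=cv2.INTER_CUBIC)])
cv2.imwrite('pics/crop1.png',np.vstack([a,b]))
for n,c in (('S',S),('T',T)):
    W=cloud(c); x,y,z=W[...,0],W[...,1],W[...,2]
    B=c['img'].astype(int)
    def rect(m,l):
        P=W[m]
        if len(P)<8: print(n,l,'few',len(P));return
        (cx,cy),(w,h),a=cv2.minAreaRect(P[:,:2].astype(np.float32)); print(n,l,len(P),'c',round(cx,4),round(cy,4),'sz',round(w,3),round(h,3),'a',round(a,1),'z',np.percentile(P[:,2],[5,50,95]).round(4))
    if n=='T':
        v,u=np.mgrid[0:480,0:640]
        def bx(u0,u1,v0,v1):return (u>u0)&(u<u1)&(v>v0)&(v<v1)
        rect(bx(350,490,165,275)&(z>.105),'batten all')
        rect(bx(350,490,165,275)&(z>.07)&(z<.09),'vice jaw')
        rect(bx(350,490,165,275)&(z>.13),'blockdowel+')
        rect(bx(175,275,220,290)&(z>.012)&(z<.024),'rackfoot')
        rect(bx(175,275,220,290)&(z>.055),'strip+clamp')
        rect(bx(175,275,220,290)&(z>.085),'clamp')
        rect(bx(300,340,175,220)&(z>.065),'jar'); rect(bx(310,350,275,320)&(z>.08),'glue')
        rect(bx(200,240,180,220)&(z>.03),'blue1'); rect(bx(180,215,295,330)&(z>.03),'blue2')
```

```text
T batten all 1412 c 0.5359 -0.1831 sz 0.037 0.26 a 17.4 z [0.1124 0.1297 0.1395]
T vice jaw 1374 c 0.5352 -0.1938 sz 0.066 0.241 a 17.3 z [0.0758 0.0805 0.0846]
T blockdowel+ 703 c 0.5338 -0.1712 sz 0.036 0.236 a 18.6 z [0.1319 0.1362 0.1405]
T rackfoot 1846 c 0.4993 0.2162 sz 0.181 0.071 a 76.0 z [0.0148 0.019  0.0231]
T strip+clamp 591 c 0.4991 0.2155 sz 0.159 0.043 a 80.1 z [0.06   0.0781 0.1398]
T clamp 269 c 0.5027 0.2357 sz 0.032 0.043 a 80.1 z [0.0941 0.1223 0.1412]
T jar 455 c 0.6154 0.0104 sz 0.047 0.049 a 87.9 z [0.0711 0.0756 0.0795]
T glue 269 c 0.4059 -0.009 sz 0.037 0.037 a 69.0 z [0.0808 0.0895 0.1229]
T blue1 294 c 0.6119 0.2206 sz 0.045 0.032 a 35.5 z [0.0413 0.0827 0.104 ]
T blue2 326 c 0.3846 0.2601 sz 0.033 0.046 a 88.7 z [0.0374 0.0824 0.1043]
```

View pics/crop1.png

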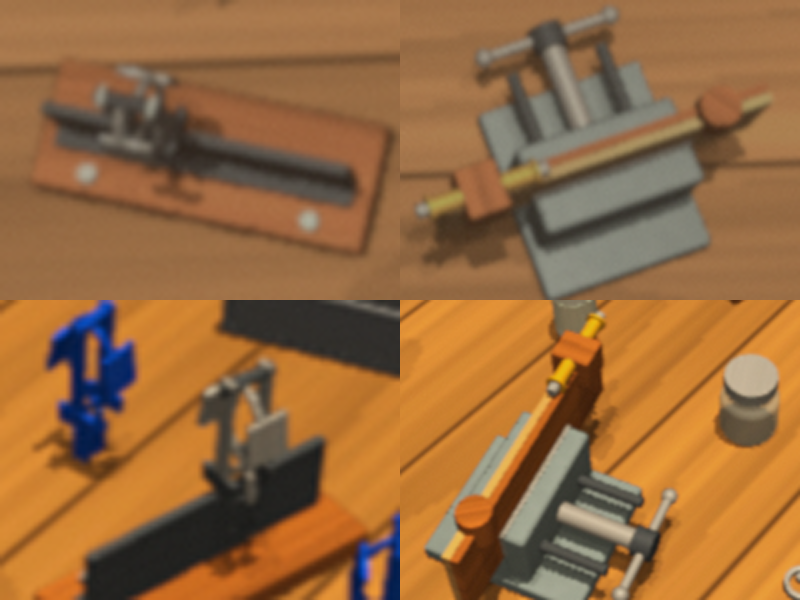

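The crop confirms it: the bare-steel clamp sits on the dark strip and both look-alikes are blue. The square block is at the +y end of the batten, with brass sleeves and buttons, and the dowel is at the -y end. The measured sizes match the given ones: rack foot 181x71 mm, jar top z 75 mm, clamp top about 140 mm. Now I'll hover over the clamp.

arm_command:
  steps:
    - [[0,5.8,-8.1,0.6,0,0,-10.7],[0,5.8,-8.1,0.6,0,0,-10.7],[0,5.8,-8.1,0.6,0,0,-10.7],[0,5.8,-8.1,0.6,0,0,-10.7],[0,5.8,-8.1,0.6,0,0,-10.7],[0,5.8,-8.1,0.6,0,0,-10.7],[0,5.8,-8.1,0.6,0,0,-10.7],[0,5.8,-8.1,0.6,0,0,-10.7],[0,5.8,-8.1,0.6,0,0,-10.7],[0,5.8,-8.1,0.6,0,0,-10.7],[0,5.8,-8.1,0.6,0,0,-10.7],[0,5.8,-8.1,0.6,0,0,-10.7],[0,5.8,-8.1,0.6,0,0,-10.7],[0,5.8,-8.1,0.6,0,0,-10.7],[0,5.8,-8.1,0.6,0,0,-10.7]]
  newtons: 30

```text
time_s: 1.6
eef_pos: [0.5004, 0.2372, 0.2486]
tool_rot: [-2.47, -1.941, -0.0]
ft_force: [-0.7, 0.8, -0.2]
gripper_width: 0.999
```

Run:
```python
from h import *
from scipy.spatial.transform import Rotation as R
s=env.sense();print(s['time_s'],s['eef_pos'],R.from_rotvec(s['tool_rot']).as_matrix().round(4).tolist(),s['ft_force'])
c=cam('wrist'); cv2.imwrite('pics/wrist1.png',c['img']); np.savez('pics/wrist1.npz',**c)
print(c['fx'],-c['R'].T@c['t'],c['R'][2])
W=cloud(c);z=W[...,2];print(np.isfinite(z).mean())
def fit(m,l):
    P=W[m]; 
    if len(P)<20: print(l,len(P));return
    (cx,cy),(w,h),a=cv2.minAreaRect(P[:,:2].astype(np.float32)); print(l,len(P),round(cx,4),round(cy,4),round(w,3),round(h,3),round(a,1),np.percentile(P[:,2],[5,50,95]).round(4))
near=(np.hypot(W[...,0]-.5,W[...,1]-.22)<.085)
fit(near&(z>.012)&(z<.024),'foot');fit(near&(z>.06)&(z<.069),'strip');fit(near&(z>.09)&(z<.145),'clamp');fit(near&(z>.112)&(z<.145),'clamp pads top')
```

```text
1.6 [0.50036393 0.23716222 0.24862878] [[0.2366, 0.9716, -0.0], [0.9716, -0.2366, 0.0], [0.0, -0.0, -1.0]] [-0.7082273   0.75980515 -0.21618096]
353.8982931257329 [0.51528099 0.30227004 0.41528057] [-0.05813622 -0.23401383 -0.97049354]
0.9802408854166667
foot 5812 0.4986 0.2204 0.169 0.07 75.9 [0.0172 0.0187 0.0208]
strip 606 0.4969 0.2171 0.16 0.017 72.0 [0.0645 0.0657 0.0669]
clamp 1148 0.5028 0.2364 0.032 0.044 77.1 [0.0953 0.126  0.1401]
clamp pads top 954 0.5026 0.2365 0.032 0.041 77.1 [0.1156 0.1325 0.1403]
```

View pics/wrist1.png

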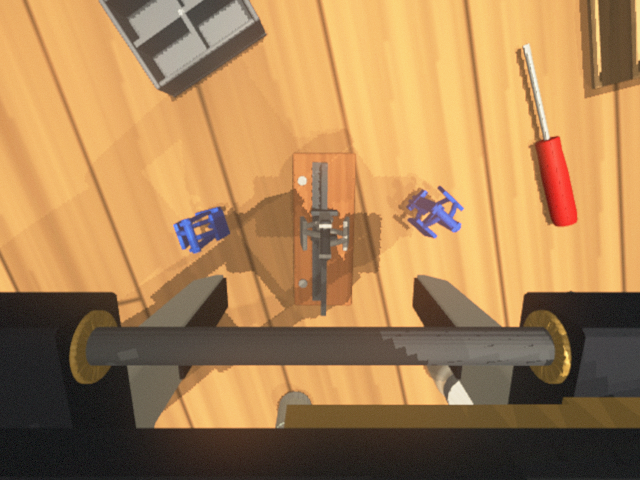

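The wrist view shows the clamp at (325,235) on the strip between the finger openings. The blue ones at (203,230) and (435,210) are clear of the fingers. Its centre is about (0.503, 0.2365) and the yaw is 76°. Descending around it now.

arm_command:
  steps:
    - [[0,0.06,0,-1.0,0,0,0],[0,0.06,0,-1.8,0,0,0],[0,0.06,0,-2.4,0,0,0],[0,0.06,0,-2.8,0,0,0],[0,0.06,0,-3.1,0,0,0],[0,0.06,0,-3.18,0,0,0],[0,0.06,0,-3.18,0,0,0],[0,0.06,0,-3.18,0,0,0]]

```text
time_s: 2.45
eef_pos: [0.5044, 0.2365, 0.0909]
tool_rot: [2.472, 1.938, 0.002]
ft_force: [-0.9, 0.3, 0.8]
gripper_width: 0.999
```

arm_command:
  steps:
    - [[130,0,0,0,0,0,0],[130,0,0,0,0,0,0],[130,0,0,0,0,0,0],[130,0,0,0,0,0,0],[130,0,0,0,0,0,0],[130,0,0,0,0,0,0]]
  newtons: 6

```text
time_s: 3.05
eef_pos: [0.5039, 0.2362, 0.0896]
tool_rot: [-2.472, -1.938, 0.0]
ft_force: [0.4, 0.1, 0.3]
gripper_width: 0.533
```

arm_command:
  steps:
    - [[255,0,0,0,0,0,0],[255,0,0,0,0,0,0],[255,0,0,0,0,0,0],[255,0,0,0,0,0,0]]
  newtons: 6

```text
time_s: 3.45
eef_pos: [0.5039, 0.2362, 0.0896]
tool_rot: [2.472, 1.938, -0.0]
ft_force: [0.5, -0.3, 0.4]
gripper_width: 0.479
```

arm_command:
  steps:
    - [[255,0,0,0,0,0,0],[255,0,0,0,0,0,0],[255,0,0,0,0,0,0],[255,0,0,0,0,0,0],[255,0,0,0,0,0,0]]
  newtons: 30

```text
time_s: 3.95
eef_pos: [0.5039, 0.2362, 0.0896]
tool_rot: [-2.472, -1.938, 0.0]
ft_force: [-0.3, 0.8, -1.2]
gripper_width: 0.353
```

arm_command:
  steps:
    - [[255,0,0,0.2,0,0,0],[255,0,0,0.5,0,0,0],[255,0,0,1.0,0,0,0],[255,0,0,1.6,0,0,0],[255,0,0,2.4,0,0,0],[255,0,0,3.0,0,0,0],[255,0,0,3.4,0,0,0],[255,0,0,3.4,0,0,0],[255,0,0,3.4,0,0,0]]

```text
time_s: 4.85
eef_pos: [0.5039, 0.2362, 0.2598]
tool_rot: [2.472, 1.938, 0.001]
ft_force: [0.5, 0.3, -2.4]
gripper_width: 0.354
```

Run:
```python
from h import *
s=env.sense();print(s['eef_pos'],s['ft_force'],s['gripper_width'])
T=dict(np.load('pics/top0.npz'));W=cloud(T);z=W[...,2]
v,u=np.mgrid[0:480,0:640]
m=(u>350)&(u<490)&(v>165)&(v<275)
# bare edge strip between block and dowel
e=m&(u>405)&(u<450)&(z>.108)&(z<.135)
P=W[e];print('edge z',np.percentile(P[:,2],[5,25,50,75,95]),len(P))
l=cv2.fitLine(P[P[:,2]>np.median(P[:,2])-.004][:,:2].astype(np.float32),cv2.DIST_HUBER,0,.01,.01).ravel();print('line',l,np.degrees(np.arctan2(l[1],l[0])))
h=np.median(P[:,2])
for n,uu,vv,hh in(('tip',401.8,229.5,h+.007),('block',379,235.8,h+.014),('dowel',462,206.8,h+.012)):
    print(n,ray(T,uu,vv,hh))
for n,a,b in(('block',365,390),('dowel',450,475)):
    q=W[m&(u>a)&(u<b)&(z>h+.008)];r=cv2.minAreaRect(q[:,:2].astype(np.float32));print(n,r,np.median(q[:,2]))
```

```text
[0.50388584 0.23619422 0.25980094] [ 0.52079784  0.28200609 -2.42054922] 0.3540167693159526
edge z [0.11299646 0.12109043 0.12291212 0.12443369 0.1267012 ] 393
line [ 0.31086972 -0.9504525   0.5422141  -0.20310715] -71.88834
tip [ 0.52274843 -0.15069252  0.12991212]
block [ 0.51034007 -0.10516417  0.13691212]
dowel [ 0.56275919 -0.26979116  0.13491212]
block ((0.5109025239944458, -0.10297317802906036), (0.0364992693066597, 0.050305843353271484), 14.997901916503906) 0.1369544525994313
dowel ((0.5630969405174255, -0.2695155143737793), (0.028310567140579224, 0.028739966452121735), 64.16179656982422) 0.13519872686980333
```

arm_command:
  steps:
    - [[255,0.05,-0.4,0,0,0,0.2],[255,0.1,-1.1,0,0,0,0.5],[255,0.18,-2.0,0,0,0,1.0],[255,0.26,-2.9,0,0,0,1.4],[255,0.34,-3.8,0,0,0,1.8],[255,0.42,-4.7,0,0,0,2.2],[255,0.5,-5.6,0,0,0,2.6],[255,0.58,-6.5,0,0,0,3.0],[255,0.66,-7.4,0,0,0,3.4],[255,0.72,-8.2,0,0,0,3.7],[255,0.75,-8.6,0,0,0,3.85],[255,0.76,-8.81,0,0,0,3.9],[255,0.76,-8.81,0,0,0,3.9],[255,0.76,-8.81,0,0,0,3.9]]

```text
time_s: 6.25
eef_pos: [0.5418, -0.2034, 0.2591]
tool_rot: [-1.86, -2.531, -0.0]
ft_force: [-0.2, 0.8, -1.1]
gripper_width: 0.354
```

Run:
```python
from h import *
from scipy.spatial.transform import Rotation as R
s=env.sense();print(s['time_s'],s['eef_pos'],R.from_rotvec(s['tool_rot']).as_matrix()[:,0].round(4),s['ft_force'],s['gripper_width'])
c=cam('wrist'); cv2.imwrite('pics/wrist2.png',c['img']); np.savez('pics/wrist2.npz',**c)
S=cam('scene'); cv2.imwrite('pics/scene2.png',cv2.resize(S['img'][190:430,140:460],(640,480),interpolation=cv2.INTER_CUBIC)); np.savez('pics/scene2.npz',**S)
cv2.imwrite('pics/both2.png',cv2.resize(np.hstack([c['img'],cv2.imread('pics/scene2.png')]),(800,300),interpolation=cv2.INTER_AREA))
```

```text
6.25 [ 0.54182623 -0.20342812  0.2590983 ] [-2.987e-01  9.543e-01  8.000e-04] [-0.1678201   0.81262948 -1.08811026] 0.35436065117946375
```

View pics/both2.png

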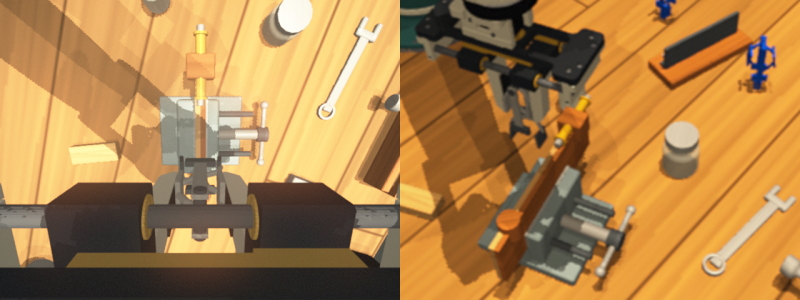

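The clamp is held squeezed over the batten. The wrist view shows the block at (200,67) and its near button at about (201,97), with the bare edge below that. Next I'll measure the edge line, the tip and the held clamp from here.

Run:
```python
from h import *
c=dict(np.load('pics/wrist2.npz'));W=cloud(c);z=W[...,2]
d=np.array([-.2987,.9543]);nn=np.array([d[1],-d[0]])
P=W.reshape(-1,3);P=P[np.isfinite(P[:,2])]
o=np.array([.5418,-.2034])
s=(P[:,:2]-o)@d; t=(P[:,:2]-o)@nn
b=(abs(t)<.025)&(P[:,2]>.118)&(P[:,2]<.15)
for a in np.arange(-.03,.19,.005):
    k=b&(s>=a)&(s<a+.005)
    if k.sum()>3: print(round(a,3),k.sum(),'z',np.median(P[k,2]).round(4),'zmax',P[k,2].max().round(4),'t',t[k].min().round(4),t[k].max().round(4))
k=(abs(t)<.02)&(abs(s)<.03)&(P[:,2]>.165)&(P[:,2]<.33)
q=np.c_[s,t,P[:,2]][k];print('held',k.sum(),q.min(0),q.max(0))
cv2.imwrite('pics/w2c.png',cv2.resize(c['img'][90:330,240:400],(400,600),interpolation=cv2.INTER_CUBIC))
```

```text
-0.02 23 z 0.1231 zmax 0.1242 t -0.007 0.0063
-0.015 88 z 0.1234 zmax 0.125 t -0.007 0.0063
-0.01 89 z 0.1233 zmax 0.1252 t -0.0069 0.0063
-0.005 85 z 0.1234 zmax 0.1253 t -0.0069 0.0063
0.0 91 z 0.1234 zmax 0.1255 t -0.0069 0.0063
0.005 85 z 0.1236 zmax 0.1249 t -0.0068 0.0062
0.01 96 z 0.1235 zmax 0.1252 t -0.0068 0.0062
0.015 95 z 0.1235 zmax 0.1249 t -0.0068 0.0062
0.02 86 z 0.1234 zmax 0.1254 t -0.0068 0.0062
0.025 90 z 0.1237 zmax 0.1254 t -0.0067 0.0062
0.03 101 z 0.1234 zmax 0.1251 t -0.0076 0.0062
0.035 102 z 0.1236 zmax 0.1254 t -0.0075 0.0061
0.04 102 z 0.1235 zmax 0.1252 t -0.0075 0.0061
0.045 102 z 0.1233 zmax 0.1251 t -0.0075 0.0061
0.05 102 z 0.1233 zmax 0.1251 t -0.0074 0.006
0.055 102 z 0.1328 zmax 0.1365 t -0.0074 0.006
0.06 102 z 0.1339 zmax 0.1408 t -0.0074 0.006
0.065 134 z 0.1367 zmax 0.1404 t -0.0087 0.0082
0.07 102 z 0.1361 zmax 0.1391 t -0.0073 0.0058
0.075 116 z 0.1361 zmax 0.1385 t -0.0072 0.0057
0.08 117 z 0.1361 zmax 0.1381 t -0.0072 0.0057
0.085 155 z 0.1352 zmax 0.1386 t -0.0173 0.0159
0.09 317 z 0.1374 zmax 0.14 t -0.0178 0.0173
0.095 322 z 0.1373 zmax 0.1395 t -0.0176 0.0173
0.1 325 z 0.1374 zmax 0.1397 t -0.0184 0.0171
0.105 327 z 0.1375 zmax 0.1399 t -0.0184 0.0171
0.11 329 z 0.1374 zmax 0.1398 t -0.0182 0.0169
0.115 289 z 0.1374 zmax 0.1391 t -0.0181 0.0169
0.12 126 z 0.136 zmax 0.1389 t -0.0068 0.0065
0.125 127 z 0.136 zmax 0.1387 t -0.0067 0.0065
0.13 126 z 0.1361 zmax 0.1384 t -0.0067 0.0065
0.135 123 z 0.1363 zmax 0.1389 t -0.0073 0.0055
0.14 164 z 0.1373 zmax 0.1421 t -0.009 0.0085
0.145 95 z 0.1346 zmax 0.1372 t -0.0051 0.0039
0.15 21 z 0.1346 zmax 0.1363 t -0.0051 0.0039
held 6765 [-0.01590622 -0.01996797  0.21252363] [0.01729744 0.01999918 0.32998255]
```

View pics/w2c.png

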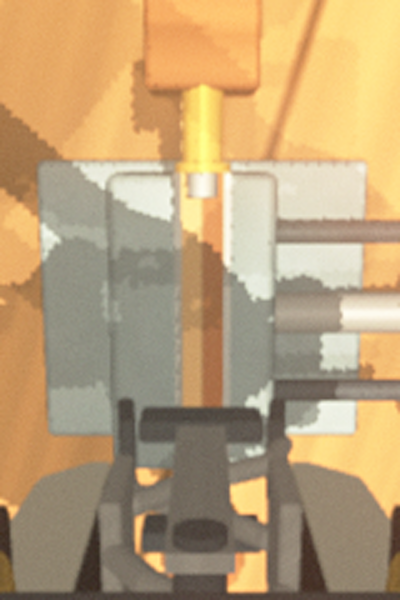

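Edge z is 0.1234 and the lateral offset is under 0.5 mm. The button tip is at s≈56 mm, about 31 mm out from the block face. The clamp will meet it after about 40 mm of slide. Lowering to just above the edge.

arm_command:
  steps:
    - [[255,0,0,-0.3,0,0,0],[255,0,0,-0.7,0,0,0],[255,0,0,-1.1,0,0,0],[255,0,0,-1.5,0,0,0],[255,0,0,-1.8,0,0,0],[255,0,0,-2.0,0,0,0],[255,0,0,-2.1,0,0,0],[255,0,0,-2.16,0,0,0],[255,0,0,-2.16,0,0,0],[255,0,0,-2.16,0,0,0],[255,0,0,-2.16,0,0,0]]

```text
time_s: 7.45
eef_pos: [0.5421, -0.2044, 0.1523]
tool_rot: [1.86, 2.531, 0.0]
ft_force: [0.3, -0.3, -0.6]
gripper_width: 0.354
```

```bash
cat > f.py <<'E'
from h import *
F=[]
for i in range(6):
    env.camera('wrist'); s=env.sense(); F.append(np.r_[s['ft_force'],s['eef_pos'],s['gripper_width']])
F=np.array(F);d=np.array([-.2987,.9543]);m=F.mean(0)
print(s['time_s'],'F',m[:3].round(2),'sd',F.std(0)[:3].round(2),'along',round(m[:2]@d,2),'pos',m[3:6].round(4),'s',round((m[3:5]-[.5418,-.2034])@d,4),'w',m[6].round(3))
E
python3 f.py
```

```text
7.75 F [-0.16  0.29 -1.16] sd [0.28 0.31 0.31] along 0.32 pos [ 0.542  -0.2043  0.1519] s -0.001 w 0.355
```

arm_command:
  steps:
    - [[255,0,0,-0.03,0,0,0],[255,0,0,-0.05,0,0,0],[255,0,0,-0.07,0,0,0],[255,0,0,-0.07,0,0,0],[255,0,0,-0.07,0,0,0]]

```text
time_s: 8.25
eef_pos: [0.5419, -0.2043, 0.1481]
tool_rot: [-1.86, -2.532, 0.0]
ft_force: [-0.2, 0.2, -1.3]
gripper_width: 0.353
```

```bash
python3 f.py
```

```text
8.55 F [ 0.04  0.04 -1.41] sd [0.35 0.37 0.37] along 0.02 pos [ 0.5419 -0.2043  0.1482] s -0.0009 w 0.355
```

arm_command:
  steps:
    - [[255,0,0,-0.005,0,0,0],[255,0,0,-0.01,0,0,0],[255,0,0,-0.01,0,0,0],[255,0,0,-0.01,0,0,0]]

```text
time_s: 8.95
eef_pos: [0.5419, -0.2043, 0.1476]
tool_rot: [-1.86, -2.532, 0.0]
ft_force: [0.4, -1.1, -1.4]
gripper_width: 0.352
```

```bash
python3 f.py
```

```text
9.25 F [ 0.04 -0.19 -1.14] sd [0.66 0.62 0.47] along -0.2 pos [ 0.5419 -0.2043  0.1477] s -0.0009 w 0.355
```

Not touching yet, so I'll continue in 0.5 mm steps.

arm_command:
  steps:
    - [[255,0,0,-0.005,0,0,0],[255,0,0,-0.01,0,0,0],[255,0,0,-0.01,0,0,0],[255,0,0,-0.01,0,0,0]]

```text
time_s: 9.65
eef_pos: [0.5419, -0.2043, 0.1471]
tool_rot: [-1.86, -2.532, 0.0]
ft_force: [0.1, 0.3, -0.2]
gripper_width: 0.356
```

```bash
python3 f.py
```

```text
9.95 F [ 0.19  0.18 -0.91] sd [0.27 0.48 0.6 ] along 0.12 pos [ 0.5419 -0.2043  0.1471] s -0.0009 w 0.356
```

arm_command:
  steps:
    - [[255,0,0,-0.005,0,0,0],[255,0,0,-0.01,0,0,0],[255,0,0,-0.01,0,0,0],[255,0,0,-0.01,0,0,0]]

```text
time_s: 10.35
eef_pos: [0.5419, -0.2043, 0.1466]
tool_rot: [1.86, 2.532, 0.0]
ft_force: [0.5, 0.2, -0.9]
gripper_width: 0.353
```

```bash
python3 f.py
```

```text
10.65 F [-0.17  0.08 -1.1 ] sd [0.44 0.34 0.64] along 0.13 pos [ 0.5419 -0.2043  0.1466] s -0.0009 w 0.353
```

arm_command:
  steps:
    - [[255,0,0,-0.005,0,0,0],[255,0,0,-0.01,0,0,0],[255,0,0,-0.01,0,0,0],[255,0,0,-0.01,0,0,0]]

```text
time_s: 11.05
eef_pos: [0.5419, -0.2043, 0.1461]
tool_rot: [-1.86, -2.532, -0.0]
ft_force: [-1.1, -0.1, -1.0]
gripper_width: 0.356
```

```bash
python3 f.py
```

```text
11.35 F [ 0.19  0.04 -1.47] sd [0.44 0.7  0.56] along -0.02 pos [ 0.5419 -0.2043  0.1461] s -0.0009 w 0.354
```

arm_command:
  steps:
    - [[255,0,0,-0.005,0,0,0],[255,0,0,-0.01,0,0,0],[255,0,0,-0.01,0,0,0],[255,0,0,-0.01,0,0,0]]

```text
time_s: 11.75
eef_pos: [0.5419, -0.2043, 0.1456]
tool_rot: [-1.86, -2.532, 0.0]
ft_force: [0.2, -0.3, -0.2]
gripper_width: 0.352
```

```bash
python3 f.py
```

```text
12.05 F [-0.24 -0.2  -1.03] sd [0.62 0.46 0.36] along -0.12 pos [ 0.5419 -0.2043  0.1457] s -0.0009 w 0.353
```

Run:
```python
from h import *
c=cam('wrist');W=cloud(c);P=W.reshape(-1,3);P=P[np.isfinite(P[:,2])]
d=np.array([-.2987,.9543]);nn=np.array([d[1],-d[0]]);o=np.array([.5418,-.2034])
s=(P[:,:2]-o)@d;t=(P[:,:2]-o)@nn
for lo in np.arange(.112,.21,.004):
    k=(abs(t)<.03)&(abs(s)<.022)&(P[:,2]>=lo)&(P[:,2]<lo+.004)
    if k.sum(): print(round(lo,3),k.sum(),'s',s[k].min().round(4),s[k].max().round(4),'t',t[k].min().round(4),t[k].max().round(4))
S=cam('scene')
cv2.imwrite('pics/s3.png',np.hstack([cv2.resize(S['img'][230:360,200:330],(400,400),interpolation=cv2.INTER_CUBIC),cv2.resize(c['img'][170:330,240:400],(400,400),interpolation=cv2.INTER_CUBIC)]))
```

```text
0.112 29 s 0.0087 0.0099 t -0.0201 0.0184
0.116 186 s -0.0101 0.0096 t -0.0198 0.0199
0.12 346 s -0.0105 0.0219 t -0.0185 0.0191
0.124 182 s -0.0111 0.022 t -0.0158 0.0182
0.128 158 s -0.0116 0.0149 t -0.0157 0.0167
0.132 325 s -0.0155 0.015 t -0.0149 0.0136
0.136 437 s -0.0152 0.0149 t -0.0138 0.0117
0.14 47 s 0.0047 0.0139 t -0.0059 0.0048
0.144 95 s -0.0021 0.0139 t -0.0225 0.0218
0.148 257 s -0.0059 0.014 t -0.0277 0.0255
0.152 437 s -0.0095 0.014 t -0.0297 0.0296
0.156 348 s -0.0124 0.014 t -0.03 0.0295
0.16 340 s -0.0098 0.0141 t -0.03 0.0296
0.164 361 s -0.0082 0.0141 t -0.0298 0.0299
0.168 389 s -0.0061 0.014 t -0.0299 0.0296
0.172 446 s -0.0038 0.0139 t -0.0298 0.0297
0.176 1007 s -0.0032 0.0142 t -0.0297 0.0299
0.18 519 s -0.0013 0.0141 t -0.0299 0.0293
0.184 483 s 0.0009 0.014 t -0.0299 0.0284
0.188 473 s 0.0028 0.0158 t -0.0293 0.0276
0.192 503 s -0.0167 0.0161 t -0.0284 0.0264
0.196 1316 s -0.0169 0.0161 t -0.0275 0.0255
0.2 75 s -0.008 0.0099 t -0.0264 0.0245
0.204 176 s -0.0096 -0.0023 t -0.0192 0.0172
0.208 110 s -0.0098 0.0002 t -0.0192 0.0173
```

View pics/s3.png

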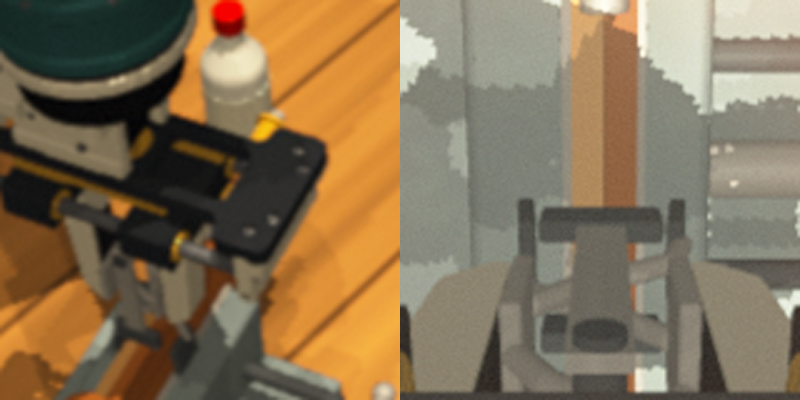

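```bash
cat > foot.py <<'E'
from h import *
import sys
def foot(s0=0.0):
    Q=[]
    for i in range(4):
        c=cam('wrist');W=cloud(c);P=W.reshape(-1,3);Q.append(P[np.isfinite(P[:,2])])
    P=np.vstack(Q)
    d=np.array([-.2987,.9543]);nn=np.array([d[1],-d[0]]);o=np.array([.5418,-.2034])
    s=(P[:,:2]-o)@d;t=(P[:,:2]-o)@nn
    k=(abs(t)<.012)&(abs(t)>.007)&(s>s0+.005)&(s<s0+.0135)&(P[:,2]>.128)&(P[:,2]<.145)
    print('foot top',k.sum(),np.percentile(P[k,2],[10,50,90]).round(4),'s',s[k].min().round(4),s[k].max().round(4))
    k=(abs(t)<.005)&(s>s0+.018)&(s<s0+.03)&(abs(P[:,2]-.1234)<.005);
    if k.sum(): print('edge',k.sum(),np.median(P[k,2]).round(4))
    k=(abs(t)<.012)&(abs(s-s0)<.02)&(P[:,2]>.188)&(P[:,2]<.203);print('top',np.percentile(P[k,2],[50,90,98]).round(4))
foot(float(sys.argv[1]))
E
python3 foot.py 0
```

```text
foot top 626 [0.1351 0.1363 0.1371] s 0.005 0.0135
edge 1428 0.1234
top [0.1978 0.1989 0.1994]
```

The clamp straddles the edge. The foot underside measures z≈0.1243, about 1 mm above the edge at 0.1234. Continuing down.

arm_command:
  steps:
    - [[255,0,0,-0.005,0,0,0],[255,0,0,-0.01,0,0,0],[255,0,0,-0.01,0,0,0],[255,0,0,-0.01,0,0,0]]

```text
time_s: 12.75
eef_pos: [0.5419, -0.2043, 0.1451]
tool_rot: [-1.86, -2.532, 0.0]
ft_force: [0.4, -0.6, -0.8]
gripper_width: 0.357
```

```bash
python3 f.py
```

```text
13.05 F [ 0.17  0.13 -1.36] sd [0.5  0.39 0.57] along 0.08 pos [ 0.5419 -0.2043  0.1452] s -0.0009 w 0.355
```

arm_command:
  steps:
    - [[255,0,0,-0.005,0,0,0],[255,0,0,-0.01,0,0,0],[255,0,0,-0.01,0,0,0],[255,0,0,-0.01,0,0,0]]

```text
time_s: 13.45
eef_pos: [0.5419, -0.2043, 0.1446]
tool_rot: [-1.86, -2.532, 0.0]
ft_force: [0.0, 0.6, -1.6]
gripper_width: 0.356
```

```bash
python3 f.py
```

```text
13.75 F [-0.03  0.08 -1.5 ] sd [0.41 0.37 0.27] along 0.09 pos [ 0.5419 -0.2043  0.1446] s -0.0009 w 0.355
```

arm_command:
  steps:
    - [[255,0,0,-0.005,0,0,0],[255,0,0,-0.01,0,0,0],[255,0,0,-0.01,0,0,0],[255,0,0,-0.01,0,0,0]]

```text
time_s: 14.15
eef_pos: [0.542, -0.2043, 0.1445]
tool_rot: [1.86, 2.531, 0.0]
ft_force: [-3.1, 0.6, 4.7]
gripper_width: 0.355
```

```bash
python3 f.py
```

```text
14.45 F [-2.4   0.41  5.22] sd [0.39 0.25 0.54] along 1.1 pos [ 0.542  -0.2043  0.1445] s -0.001 w 0.355
```

arm_command:
  steps:
    - [[255,0,0,-0.003,0,0,0],[255,0,0,-0.006,0,0,0],[255,0,0,-0.006,0,0,0],[255,0,0,-0.006,0,0,0]]

```text
time_s: 14.85
eef_pos: [0.542, -0.2044, 0.1445]
tool_rot: [1.86, 2.531, 0.0]
ft_force: [-4.0, 1.3, 6.9]
gripper_width: 0.353
```

```bash
python3 f.py
```

```text
15.15 F [-2.88  1.12  7.98] sd [0.3  0.65 0.74] along 1.93 pos [ 0.542  -0.2044  0.1445] s -0.001 w 0.356
```

The feet made contact at a commanded TCP z of about 0.1446. I'll ease to about 4 N, then slide 34 mm along the axis, stopping short of the button.

arm_command:
  steps:
    - [[255,0,0,0.009,0,0,0],[255,0,0,0.009,0,0,0],[255,0,0,0.009,0,0,0]]

```text
time_s: 15.45
eef_pos: [0.542, -0.2043, 0.1445]
tool_rot: [1.86, 2.532, 0.0]
ft_force: [-1.5, 0.8, 5.8]
gripper_width: 0.353
```

```bash
python3 f.py
```

```text
15.75 F [-1.77  1.09  5.53] sd [0.2  0.82 0.22] along 1.57 pos [ 0.542  -0.2043  0.1445] s -0.001 w 0.356
```

arm_command:
  steps:
    - [[255,-0.012,0.038,0,0,0,0],[255,-0.03,0.095,0,0,0,0],[255,-0.048,0.152,0,0,0,0],[255,-0.066,0.21,0,0,0,0],[255,-0.084,0.267,0,0,0,0],[255,-0.102,0.324,0,0,0,0],[255,-0.12,0.38,0,0,0,0],[255,-0.12,0.38,0,0,0,0]]

```text
time_s: 16.55
eef_pos: [0.5359, -0.1849, 0.1445]
tool_rot: [1.86, 2.532, 0.0]
ft_force: [0.4, -1.1, 5.0]
gripper_width: 0.354
```

```bash
python3 f.py; python3 foot.py 0.019
```

```text
16.85 F [-0.39 -0.29  6.29] sd [0.57 0.17 0.23] along -0.16 pos [ 0.536  -0.185   0.1445] s 0.0193 w 0.357
foot top 570 [0.1333 0.1351 0.1361] s 0.024 0.0325
edge 1556 0.1234
top [0.1968 0.1978 0.1983]
```

arm_command:
  steps:
    - [[255,0,0,0.004,0,0,0],[255,-0.018,0.057,0.004,0,0,0],[255,-0.036,0.115,0.004,0,0,0],[255,-0.054,0.172,0.004,0,0,0],[255,-0.072,0.229,0.004,0,0,0],[255,-0.09,0.286,0.004,0,0,0],[255,-0.09,0.286,0.004,0,0,0]]

```text
time_s: 17.75
eef_pos: [0.5313, -0.1705, 0.1445]
tool_rot: [-1.859, -2.532, -0.0]
ft_force: [0.5, -0.5, 5.7]
gripper_width: 0.352
```

```bash
python3 f.py
```

```text
18.05 F [-1.03  1.19  6.02] sd [0.35 0.5  0.74] along 1.44 pos [ 0.5313 -0.1706  0.1445] s 0.0345 w 0.355
```

arm_command:
  steps:
    - [[255,-0.006,0.019,0,0,0,0],[255,-0.012,0.038,0,0,0,0],[255,-0.018,0.057,0,0,0,0],[255,-0.018,0.057,0,0,0,0],[255,-0.018,0.057,0,0,0,0]]

```text
time_s: 18.55
eef_pos: [0.5305, -0.1681, 0.1445]
tool_rot: [-1.86, -2.532, -0.0]
ft_force: [-0.7, -2.2, 5.1]
gripper_width: 0.357
```

```bash
python3 f.py
```

```text
18.85 F [ 0.54 -2.42  5.26] sd [0.47 0.63 0.46] along -2.47 pos [ 0.5305 -0.1681  0.1445] s 0.0371 w 0.356
```

arm_command:
  steps:
    - [[255,-0.003,0.01,0.003,0,0,0],[255,-0.006,0.019,0.003,0,0,0],[255,-0.006,0.019,0.003,0,0,0],[255,-0.006,0.019,0.003,0,0,0]]

```text
time_s: 19.25
eef_pos: [0.5302, -0.1672, 0.1446]
tool_rot: [-1.86, -2.532, 0.0]
ft_force: [1.1, -2.9, 3.6]
gripper_width: 0.355
```

```bash
python3 f.py
python3 - <<'E'
from h import *
c=cam('wrist');cv2.imwrite('pics/w4.png',cv2.resize(c['img'][130:330,240:400],(480,600),interpolation=cv2.INTER_CUBIC))
E
```

```text
19.55 F [ 0.32 -2.1   3.04] sd [0.5  0.36 0.58] along -2.1 pos [ 0.5302 -0.1671  0.1445] s 0.0381 w 0.355
```

View pics/w4.png

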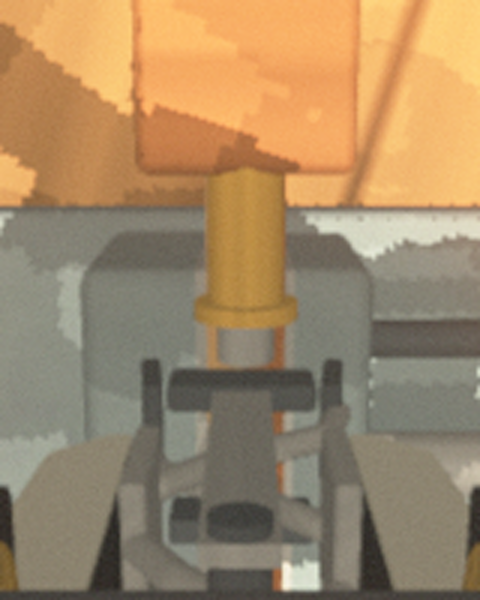

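The view shows the clamp's front foot at (240,388) almost at the button tip (245,365). Continuing 1 mm at a time.

arm_command:
  steps:
    - [[255,-0.003,0.01,0,0,0,0],[255,-0.006,0.019,0,0,0,0],[255,-0.006,0.019,0,0,0,0],[255,-0.006,0.019,0,0,0,0]]

```text
time_s: 20.0
eef_pos: [0.5299, -0.1662, 0.1446]
tool_rot: [-1.86, -2.532, -0.0]
ft_force: [0.3, -2.1, 1.3]
gripper_width: 0.356
```

```bash
python3 f.py
```

```text
20.3 F [ 0.21 -0.66  1.65] sd [0.57 0.43 0.78] along -0.69 pos [ 0.5299 -0.1662  0.1446] s 0.0391 w 0.356
```

arm_command:
  steps:
    - [[255,-0.003,0.01,0,0,0,0],[255,-0.006,0.019,0,0,0,0],[255,-0.006,0.019,0,0,0,0],[255,-0.006,0.019,0,0,0,0]]

```text
time_s: 20.7
eef_pos: [0.5296, -0.1652, 0.1446]
tool_rot: [-1.86, -2.532, 0.0]
ft_force: [0.0, -0.4, 1.3]
gripper_width: 0.352
```

```bash
python3 f.py
```

```text
21.0 F [ 0.14 -0.35  0.1 ] sd [0.27 0.5  0.49] along -0.37 pos [ 0.5296 -0.1652  0.1446] s 0.0401 w 0.356
```

Down force has dropped to about 1.3 N net, so I'll press slightly while advancing.

arm_command:
  steps:
    - [[255,0,0,-0.004,0,0,0],[255,-0.003,0.01,-0.004,0,0,0],[255,-0.006,0.019,-0.004,0,0,0],[255,-0.006,0.019,-0.004,0,0,0],[255,-0.006,0.019,-0.004,0,0,0]]

```text
time_s: 21.5
eef_pos: [0.5294, -0.1644, 0.1445]
tool_rot: [1.86, 2.532, 0.0]
ft_force: [0.2, -1.6, 1.9]
gripper_width: 0.354
```

```bash
python3 f.py
```

```text
21.8 F [ 0.37 -1.64  2.45] sd [0.44 0.41 0.42] along -1.68 pos [ 0.5294 -0.1644  0.1445] s 0.0409 w 0.355
```

arm_command:
  steps:
    - [[255,-0.003,0.01,-0.002,0,0,0],[255,-0.006,0.019,-0.002,0,0,0],[255,-0.006,0.019,-0.002,0,0,0],[255,-0.006,0.019,-0.002,0,0,0]]

```text
time_s: 22.2
eef_pos: [0.5291, -0.1635, 0.1445]
tool_rot: [1.86, 2.531, -0.0]
ft_force: [0.9, -3.8, 5.1]
gripper_width: 0.353
```

```bash
python3 f.py
```

```text
22.5 F [ 1.72 -4.8   5.21] sd [0.51 0.31 0.38] along -5.09 pos [ 0.5291 -0.1635  0.1445] s 0.0418 w 0.356
```

Along-axis force is rising, so the button has been met. I'll advance a little more and ease the down force.

arm_command:
  steps:
    - [[255,-0.003,0.01,0.003,0,0,0],[255,-0.006,0.019,0.003,0,0,0],[255,-0.006,0.019,0.003,0,0,0],[255,-0.006,0.019,0.003,0,0,0]]

```text
time_s: 22.9
eef_pos: [0.5288, -0.1627, 0.1446]
tool_rot: [1.86, 2.531, -0.0]
ft_force: [1.3, -5.6, 4.4]
gripper_width: 0.353
```

```bash
python3 f.py; python3 foot.py 0.0418
python3 - <<'E'
from h import *
c=cam('wrist');cv2.imwrite('pics/w5.png',cv2.resize(c['img'][130:330,240:400],(480,600),interpolation=cv2.INTER_CUBIC))
E
```

```text
23.2 F [ 1.96 -5.52  4.05] sd [0.54 0.22 0.47] along -5.85 pos [ 0.5288 -0.1626  0.1446] s 0.0428 w 0.354
foot top 505 [0.133 0.135 0.136] s 0.0468 0.0553
top [0.1968 0.1979 0.1984]
```

View pics/w5.png

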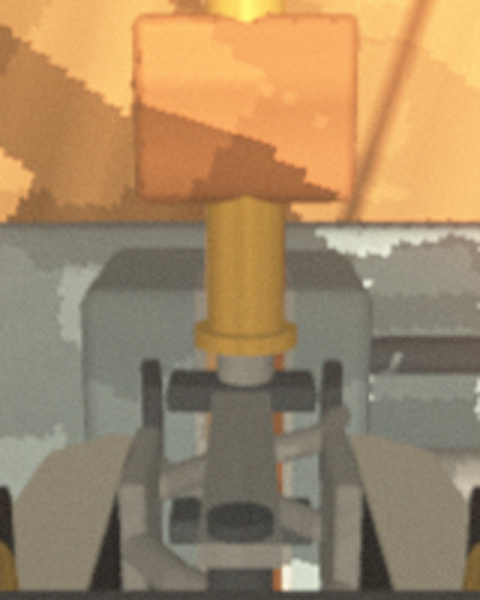

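The foot's front face meets the button at about (245,380), and the button has been pushed in towards its sleeve. I'll add 0.5 mm for margin before release.

arm_command:
  steps:
    - [[255,-0.003,0.01,0,0,0,0],[255,-0.003,0.01,0,0,0,0],[255,-0.003,0.01,0,0,0,0],[255,-0.003,0.01,0,0,0,0]]

```text
time_s: 23.85
eef_pos: [0.5287, -0.1622, 0.1446]
tool_rot: [1.86, 2.531, -0.0]
ft_force: [2.9, -5.7, 4.0]
gripper_width: 0.354
```

```bash
python3 f.py
```

```text
24.15 F [ 2.44 -6.87  3.54] sd [0.27 0.37 0.48] along -7.28 pos [ 0.5287 -0.1623  0.1446] s 0.0432 w 0.355
```

Button force is about 6 N (≈2.4 mm in), with a light down force. Now I'll open the fingers gradually so the clamp closes on the laths.

arm_command:
  steps:
    - [[164,0,0,0,0,0,0],[162,0,0,0,0,0,0],[160,0,0,0,0,0,0],[158,0,0,0,0,0,0],[156,0,0,0,0,0,0],[154,0,0,0,0,0,0],[152,0,0,0,0,0,0],[150,0,0,0,0,0,0],[148,0,0,0,0,0,0],[146,0,0,0,0,0,0],[144,0,0,0,0,0,0],[144,0,0,0,0,0,0]]

```text
time_s: 25.35
eef_pos: [0.5287, -0.1618, 0.1451]
tool_rot: [1.86, 2.532, 0.001]
ft_force: [-0.9, -2.9, 9.8]
gripper_width: 0.438
```

```bash
python3 f.py; python3 foot.py 0.0428
```

```text
25.65 F [-0.32 -1.93  8.86] sd [0.48 0.27 0.42] along -1.75 pos [ 0.5287 -0.1618  0.1451] s 0.0436 w 0.436
foot top 571 [0.1309 0.1353 0.1435] s 0.0478 0.0563
top [0.1967 0.1978 0.1983]
```

arm_command:
  steps:
    - [[142,0,0,0,0,0,0],[140,0,0,0,0,0,0],[138,0,0,0,0,0,0],[136,0,0,0,0,0,0],[134,0,0,0,0,0,0],[130,0,0,0,0,0,0],[126,0,0,0,0,0,0],[126,0,0,0,0,0,0]]

```text
time_s: 26.65
eef_pos: [0.5286, -0.1619, 0.1444]
tool_rot: [-1.86, -2.532, -0.0]
ft_force: [0.9, -0.7, 0.3]
gripper_width: 0.505
```

```bash
python3 f.py; python3 foot.py 0.0428
```

```text
26.95 F [ 0.09  0.42 -0.36] sd [0.16 0.37 0.39] along 0.37 pos [ 0.5286 -0.162   0.1445] s 0.0435 w 0.507
foot top 564 [0.1316 0.1355 0.1433] s 0.0478 0.0563
top [0.1968 0.1979 0.1984]
```

Forces are back to zero and the clamp height is unchanged. Opening fully and withdrawing upward.

arm_command:
  steps:
    - [[60,0,0,0,0,0,0],[20,0,0,0,0,0,0],[0,0,0,0,0,0,0],[0,0,0,0,0,0,0],[0,0,0,0,0,0,0],[0,0,0,0.3,0,0,0],[0,0,0,0.9,0,0,0],[0,0,0,1.6,0,0,0],[0,0,0,2.3,0,0,0],[0,0,0,3.0,0,0,0],[0,0,-0.5,3.4,0,0,0],[0,0,-1.0,3.4,0,0,0],[0,0,-1.0,3.4,0,0,0],[0,0,-1.0,3.4,0,0,0]]

```text
time_s: 28.55
eef_pos: [0.5284, -0.212, 0.315]
tool_rot: [1.861, 2.531, 0.0]
ft_force: [0.4, -0.2, 0.1]
gripper_width: 1.0
```

Run:
```python
from h import *
s=env.sense();print(s['time_s'],s['eef_pos'],s['ft_force'],s['gripper_width'])
c=cam('wrist');W=cloud(c);P=W.reshape(-1,3);P=P[np.isfinite(P[:,2])]
d=np.array([-.2987,.9543]);nn=np.array([d[1],-d[0]]);o=np.array([.5418,-.2034])
S=(P[:,:2]-o)@d;t=(P[:,:2]-o)@nn
for lo,hi in((.129,.14),(.15,.185),(.188,.203)):
    k=(abs(t)<.03)&(S>.02)&(S<.0585)&(P[:,2]>lo)&(P[:,2]<hi);print(lo,k.sum(),'s',np.percentile(S[k],[1,50,99]).round(4),'t',np.percentile(t[k],[1,50,99]).round(4),'ztop',np.percentile(P[k,2],95).round(4))
T=cam('top');TW=cloud(T);v,u=np.mgrid[0:480,0:640]
for n,a,b,e,f,h in(('jar',300,340,175,220,.065),('glue',310,350,275,320,.08)):
    m=(u>a)&(u<b)&(v>e)&(v<f)&(TW[...,2]>h);q=TW[m]
    if len(q)>5:print(n,len(q),cv2.minAreaRect(q[:,:2].astype(np.float32)))
Sc=cam('scene')
cv2.imwrite('pics/end.png',np.hstack([cv2.resize(c['img'][60:360,200:440],(400,500),interpolation=cv2.INTER_CUBIC),cv2.resize(Sc['img'][230:430,180:340],(400,500),interpolation=cv2.INTER_CUBIC)]))
```

```text
28.55 [ 0.5284307  -0.21204175  0.31504268] [ 0.35289334 -0.18192082  0.1460848 ] 1.0003586341476094
0.129 198 s [0.0281 0.0396 0.0577] t [-0.0131 -0.0064  0.0117] ztop 0.1366
0.15 411 s [0.0299 0.0426 0.0558] t [-0.0214 -0.0159  0.0173] ztop 0.1831
0.188 526 s [0.0272 0.0423 0.0578] t [-0.0111 -0.0018  0.0086] ztop 0.1983
jar 457 ((0.6153963804244995, 0.009868986904621124), (0.048687320202589035, 0.04874007776379585), 17.92275619506836)
glue 273 ((0.4065222144126892, -0.008886618539690971), (0.036503203213214874, 0.03550921753048897), 58.1527099609375)
```

View pics/end.png

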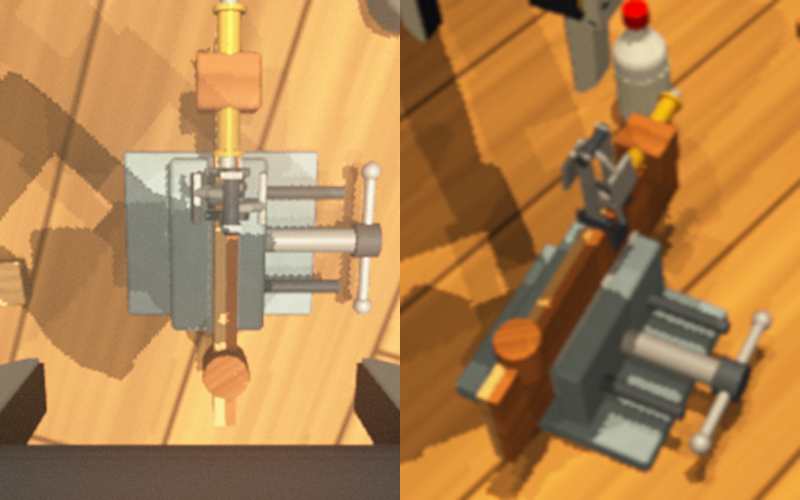

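The clamp stands upright on the edge with its foot against the button, and the jar and glue have moved less than 1 mm. As a last check I'll compare the button stand-out from the block face before and after.

Run:
```python
from h import *
d=np.array([-.2987,.9543]);nn=np.array([d[1],-d[0]]);o=np.array([.5418,-.2034])
def go(n,c,foot):
    P=cloud(c).reshape(-1,3);P=P[np.isfinite(P[:,2])];S=(P[:,:2]-o)@d;t=(P[:,:2]-o)@nn
    up=(P[:,2]>.1295)&(P[:,2]<.145)
    face=np.percentile(S[up&(abs(t)>.009)&(abs(t)<.016)&(S>.075)&(S<.11)],2)
    k=up&(abs(t)<.003)&(S>.03)&(S<.075)
    f=np.percentile(S[up&(abs(t)>.007)&(abs(t)<.0125)&(S>.045)&(S<.063)],98) if foot else np.percentile(S[k],1)
    lip=np.percentile(S[up&(abs(t)>.0065)&(abs(t)<.0095)&(S>.062)&(S<.08)],3)
    print(n,'face',face.round(4),'tip/foot',f.round(4),'standout',(face-f).round(4),'lip-tip',(lip-f).round(4))
go('before',dict(np.load('pics/wrist2.npz')),0)
for i in range(3): go('now',cam('wrist'),1)
```

```text
before face 0.0895 tip/foot 0.0565 standout 0.033 lip-tip 0.0086
now face 0.0894 tip/foot 0.0574 standout 0.032 lip-tip 0.0074
now face 0.0894 tip/foot 0.0574 standout 0.032 lip-tip 0.0074
now face 0.0894 tip/foot 0.0574 standout 0.032 lip-tip 0.0074
```

The button now stands at least 1 mm further in than when free, so the clamp is still bearing on it. Handing in.

```bash
python3 -c "
from rig import env
print(env.job_done(), env.sense()['time_s'])"
```

```text
the job is handed in; nothing more can be done
the job is handed in; nothing more can be done
```

The clamp is on the batten, gripping the laths upright with its feet on the top edge and still pressing the block's button. I handed the job in at about 29 s on the robot clock; the limit is 64 s.

I squeezed the steel clamp off the rack and lowered it over the bare middle, about 40 mm clear of the button and the dowel. I then slid it, still open, about 44 mm to the block, mostly with 3 to 7 N of down force. It dipped to about 1 N just before the button, so I pressed slightly more. I pushed the button in with about 6 to 7 N, let the clamp close on the laths, and withdrew upwards.

**Last checks:**
- **Seating:** the clamp top is at z ≈ 0.198 m. The seated height should be 0.197 m.
- **Button:** it stands out about 1 mm less than when free. I expected about 2.4 mm from the force before release, so the clamp either eased back slightly on closing or the depth reading is that coarse.
- **Jar and glue bottle:** both measured within 1 mm of their starting positions, and the gripper was clear of everything.

**Disagreements:**
- The feet met the edge about 3 mm lower than I had calculated from the grasp. I found the contact by force instead, and it peaked at about 9 N.
- The upward force on the tool also rose briefly to about 10 N as the clamp closed, then went to zero.

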